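# Open the bar clamp after the glue has set

## Task

The glue in the white casting has set. With closed fingertips press down the release paddle on the clamp's sliding jaw and, keeping it pressed, push the jaw all the way back along its bar to the end stop, then take the hand away. Do not force the jaw against its ratchet, do not grip or lift anything, and leave the casting standing where it is and everything around the clamp undisturbed.

Things in the scene. Friction and masses are not known exactly. Their poses are not given: they have to be found in the camera images.
- clamp: Bar clamp on a fixed plywood board. Origin on the bench under the bar; y runs along the bar in the opening direction, z up. Board 130 mm (x) by 360 mm (y -205 to +155), 18 mm thick; steel bar 20 mm wide, top at z = 42 mm. Fixed black jaw at the -y end: inner face y = -150, top z = 90 mm. Black end stop at the +y end: inner face y = +109, top z = 70 mm.
- jaw (a joint): Travel (m) of the sliding jaw along the clamp's +y: 0 closed on the casting, 0.110 fully back at the end stop. Pad face at clamp y = -88.5 mm + travel; head 50 mm wide, 74 mm high; behind it the release paddle, then an upright plate. A ratchet (up to 6 mm play) stops it going back unless the paddle is held down. Friction about 4 N; stays where left.
- release (a joint): Downward travel (m) of the release paddle, straight down: 0 to 0.005 when left alone, 0.009 at its lower stop. The ratchet lets go from about 0.005; held at 0.006 to 0.009 the jaw slides freely. Spring about 3 N at the top, 6 N at the bottom; it springs up and the ratchet catches again as soon as it is let go.
- paddle (a point): Centre of the top face of the grey ribbed release paddle, level, 40 mm across the bar (x) by 42 mm along it (y); moves with jaw and paddle. Its height is 88 mm above the bench minus the paddle's travel. Axes as the clamp's.
- upright_face (a point): Middle of the face, towards the paddle, of the upright black plate at the back of the sliding jaw: 24 mm in +y from the paddle's centre. The plate is 44 mm wide, 14 mm thick, its top 126 mm above the bench. Push it in the clamp's +y.
- casting_mid (a point): White resin casting, loose, standing upright on two wooden bed blocks (44 mm high) between the jaws: a glued base 90 mm (x) by 58 mm (y) by 45 mm with a slim figure on top, 111 mm high in all, 280 to 460 g. The point is the middle of the base; z is up.
- jar_a_mid (a point): Small glass paint jar, 36 mm across, 45 mm high, on the bench beside the clamp; its middle.
- jar_b_mid (a point): Small white paint jar, 36 mm across, 45 mm high, on the bench beside the clamp; its middle.
- jar_c_mid (a point): Glass paint jar, 44 mm across, 55 mm high, on the bench near the clamp; its middle.
- spray_can_mid (a point): Spray can, 52 mm across, 150 mm high, at the left of the bench; its middle.
- big_can_mid (a point): Tall spray can, 66 mm across, 200 mm high, at the right of the bench; its middle.
- mixing_cup_mid (a point): White mixing cup, 60 mm across, 55 mm high; its middle.
- paint_brush: Paint brush 160 mm long lying on the bench at the left.
Things that resemble listed ones, but are neither listed nor needed, are in the scene too. What is shaped like the part that bears casting_mid but red or turquoise is not meant.

How it is judged (in metres and radians):
On the way, in this order (a step that is already met when the one before it is completed fails the run):
1. the release paddle is pressed while the jaw is still closed on the casting (value of joint release above 0.0055 m and value of joint jaw below 0.03 m), for 0.05 s.
2. the jaw has been pushed back to the end stop (value of joint jaw above 0.102 m), for 0.1 s.
At the end, for the whole second after the job is handed in: The sliding jaw stands within 8 mm of its end stop at rest, the release paddle has sprung up, and the casting stands upright (within 0.15 rad) within 12 mm of where it was (value of joint jaw above 0.102 m and value of joint release below 0.0055 m and distance of casting_mid from where it was at the start of the episode below 0.012 m and angle between casting_mid's own z axis and vertical below 0.15 rad and velocity of joint jaw below 0.01 m/s); the robot touches nothing.
It fails at once if the casting is lifted, tipped or shoved (over 15 mm or 0.3 rad) (distance of casting_mid from where it was at the start of the episode above 0.015 m or angle between casting_mid's own z axis and vertical above 0.3 rad).
It fails at once if the clamp is forced (over 60 N of push by the robot) (contact force between any of the fingers, the arm and clamp above 60 N).
It fails at once if a jar, can, cup or brush is lifted, tipped or shoved over 20 mm (distance of any of jar_a_mid, jar_b_mid, jar_c_mid, spray_can_mid, big_can_mid, mixing_cup_mid, paint_brush from where it was at the start of the episode above 0.02 m).
It also fails if it takes over 32 s, if anything falls off the work surface, if the arm or the gripper's body presses on something with over 40 N, if the wrist force passes 120 N, or if a joint passes its speed limit or range.

## Robot

A 6-joint arm with a two-finger parallel gripper is mounted at the origin on the work surface. World frame = base frame: x ahead of the robot, y to its left, z up, the work surface at z = 0. Lengths are in mm, angles in rad, forces in N, time in s.
With the tool pointing down it reaches from about 350 to 975 mm from the base axis. Payload 17.4 kg.
Tool frame: the origin (TCP) lies midway between the tips of the shut fingers; the grasp point (between the pads) lies 19 mm behind it; z points along the fingers, y is the line along which they close (so a half turn about z gives the same grasp; the last joint's range is limited). The gripper opens to 85 mm and grips with 20 to 120 N. Pads are 22 mm wide; open, the fingers measure 114 mm over their backs; the gripper's body (76 mm by 85 mm) begins 54 mm behind the grasp point. The pads swing forward as they close: fully open they stand 13 mm farther back than shut.
Start: joints at [1.18, 0.116, 1.442, -0, 1.584, -0.038], TCP at [233.239, 633.429, 231.303] pointing down, gripper open.
Joint ranges: [-2.83, 2.83], [-0.83, 2.19], [0.07, 2.5], [-1.14, 4.28], [0.01, 3], [-2.97, 2.97]. Speed limits (rad/s): [1.89, 1.89, 2.22, 3.14, 3.14, 3.14].

## Interface

Orientations are given as a unit quaternion [x, y, z, w].
In Python, from bench import arm gives the robot as it stands. The module is installed in compiled form; this text tells all that it offers.
- The arm moves only by the tool send_rows, never from a script. Its argument "steps" is a list of rows, each a list of 4 numbers: the shift along the tool's x, y, z in mm, then the turn about the tool's z in units of 5 degrees (1.0 is 5 degrees). In form: [[dx, dy, dz, spin], ...]. A call has 1 to 20 rows; each row shifts and turns the commanded pose from where the row before left it, along the tool's axes as they then stand; what a row does not reach is not made up. A row lasts 1/10 s, in which the tool goes at most 50 mm and 8.59 degrees, less where a joint would pass 70% of its speed; a pose out of reach is approached as far as the arm can. A call is refused whole if a number of a shift passes 50 or a number of a turn 1, either way. A call with a gripper value outside its range is refused whole. "claw" is the finger opening in mm, from 0 to 85.4, set as the call begins (left out, the last holds). The fingers move at their own pace and stop on an object; "force" is the grip in N (left out, the last holds). Time passes only in rows, so rows that do not move let the fingers close. It gives the time, the measured TCP pose, the force, the opening and the grip force at its end, in the units of the state.
- arm.read_state(): the state, without advancing time (a new reading comes with each control period).
- arm.get_image(name): name is "side" or "top" or "wrist"; returns a dict with "img" (420x560x3 uint8, blue, green, red), "camera_matrix" (3x3 intrinsics, pixels), "xyz" and "orientation" of the camera in the world. Camera axes: x right, y down, z forward; pixel columns grow to the right and rows downward; lengths in mm; the calibration is good to about 2 mm. A picture is of the moment at which its call begins. There is no depth.
- arm.hand_in(): hands the job in; it is judged then, once.
The state is a dict: "clock": time; "q": joint angles; "dq": joint speeds; "joint_efforts": joint torques, N m; "tool_pos": TCP position; "tool_rot": TCP orientation; "ft_force": force on the tool from outside, world axes, zero at the start; "wrist_torque": the same for the moment, N m; "gripper_width": finger opening in mm; "finger_force": force on a finger pad.
Only numpy, scipy, OpenCV 4.12 (cv2) and the standard library are available. Lean on these libraries where they do the work, as an engineer would, in place of code of your own. Each camera call takes 0.05 s, during which the arm holds its last target. There are 200 camera calls.

## Working session

There is one attempt and no reset: what is moved stays moved. The work goes in short steps, Python scripts to look and compute and a tool call to move; the robot and the scene stay as the last step left them, time stands still between calls to the robot, and variables do not carry over. Pictures are saved under pics/ and viewed, at most 10 in all, crops included, and the job is handed in when it is done.

Besides the shell and the picture viewer there is one more tool, called after "Request:" by a JSON object that holds its "fn" and its "kwargs". send_rows: Moves the arm, as the interface text tells. Its arguments: {"type":"object","properties":{"steps":{"type":"array"},"claw":{"type":"number"},"force":{"type":"number"}},"required":["steps"]}

```bash
mkdir -p pics
cat > h.py <<'E'
import numpy as np, cv2, json, pickle
from scipy.spatial.transform import Rotation as R
from bench import arm
def snap(n,f):
    d=arm.get_image(n); cv2.imwrite(f'pics/{f}.png',d['img']); pickle.dump(d,open(f'{f}.pkl','wb')); return d
def load(f): return pickle.load(open(f'{f}.pkl','rb'))
def ray(d,u,v):
    r=R.from_quat(d['orientation']).as_matrix()@np.linalg.inv(d['camera_matrix'])@[u,v,1.]
    return np.array(d['xyz']),r/np.linalg.norm(r)
def plane(d,u,v,z):
    o,r=ray(d,u,v); return o+r*(z-o[2])/r[2]
def tri(d1,p1,d2,p2):
    o1,r1=ray(d1,*p1);o2,r2=ray(d2,*p2)
    t=np.linalg.lstsq(np.c_[r1,-r2],o2-o1,rcond=None)[0]
    a,b=o1+t[0]*r1,o2+t[1]*r2; return (a+b)/2,np.linalg.norm(a-b)
def proj(d,P):
    p=np.array(d['camera_matrix'])@R.from_quat(d['orientation']).as_matrix().T@(np.array(P)-d['xyz']); return p[:2]/p[2]
E
python3 - <<'E'
from h import *
for n in('side','top','wrist'):
    d=snap(n,n+'0'); print(n,d['xyz'],d['orientation'],d['camera_matrix'])
a=np.vstack([load('side0')['img'],load('top0')['img']]) 
print(arm.read_state())
E
```

```text
side [ 501.87545508 1230.7592658  1095.10877167] [-0.03897329  0.90338755 -0.42687437  0.01225953] [[511.70200937   0.         272.36338989]
 [  0.         511.70200937 207.49282247]
 [  0.           0.           1.        ]]
top [ 417.00113267   -2.54508783 1900.97424553] [ 0.71566717 -0.69689731  0.0291959  -0.03608644] [[546.05525933   0.         282.53523566]
 [  0.         546.05525933 211.47674155]
 [  0.           0.           1.        ]]
wrist [164.90686199 658.92215021 372.12340638] [0.81138493 0.56596936 0.08285721 0.12028241] [[372.18357155   0.         281.20833245]
 [  0.         372.18357155 213.32242514]
 [  0.           0.           1.        ]]
{'clock': 0.15, 'q': array([ 1.18019503e+00,  1.16394150e-01,  1.44207711e+00,  8.74376890e-06,
        1.58398825e+00, -3.78228570e-02]), 'dq': array([-3.72036954e-04, -1.25096043e-03, -3.58948796e-03, -1.11140401e-03,
        1.68616601e-04, -4.86565475e-05]), 'joint_efforts': array([-1.57205606e-03, -7.32512712e+01, -6.32848763e+01, -1.94235477e-04,
        4.89511134e-03, -1.25154065e-05]), 'tool_pos': array([233.18883521, 633.30569161, 230.74093594]), 'tool_rot': array([ 1.75475898e-01,  9.84483632e-01, -4.22591585e-04, -9.64085192e-05]), 'ft_force': array([0.00841764, 0.44417374, 0.40401015]), 'wrist_torque': array([-0.00184766,  0.0140587 , -0.02879499]), 'finger_force': 0.0, 'gripper_width': 85.33440276225673}
```

View pics/top0.png

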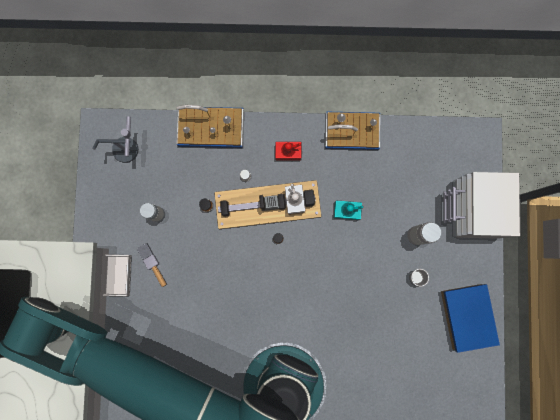

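View pics/side0.png

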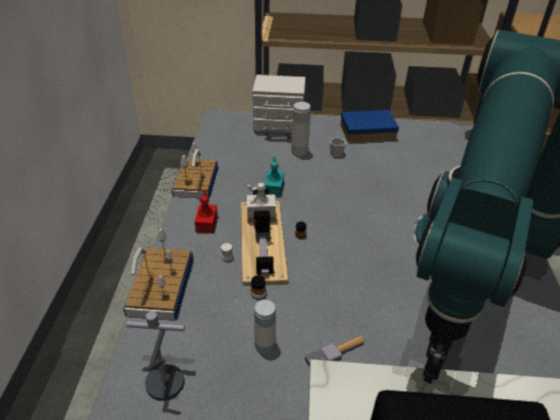

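The top view shows one plywood board with the white casting at (294,198), sliding jaw and paddle at about (270,202) and end stop at (224,208). The red (288,150) and turquoise (348,210) look-alikes stand off the board, so the white one in the clamp is the casting meant. I'll confirm it in one enlarged crop.

Run:
```python
from h import *
t=cv2.resize(load('top0')['img'][165:245,190:335],None,fx=5.4,fy=5.4,interpolation=cv2.INTER_CUBIC)[:, :783]
s=cv2.resize(load('side0')['img'][175:305,190:330],None,fx=4.5,fy=4.5,interpolation=cv2.INTER_CUBIC)[:590]
cv2.imwrite('pics/c1.png',t);cv2.imwrite('pics/c2.png',s)
```

```text
(no output)
```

View pics/c1.png

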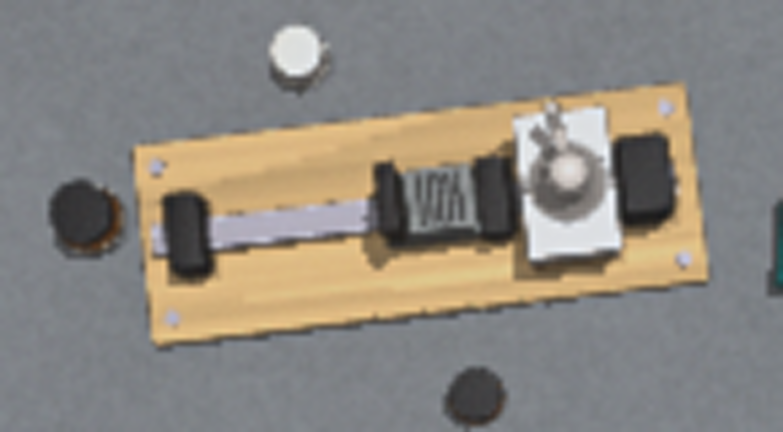

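View pics/c2.png

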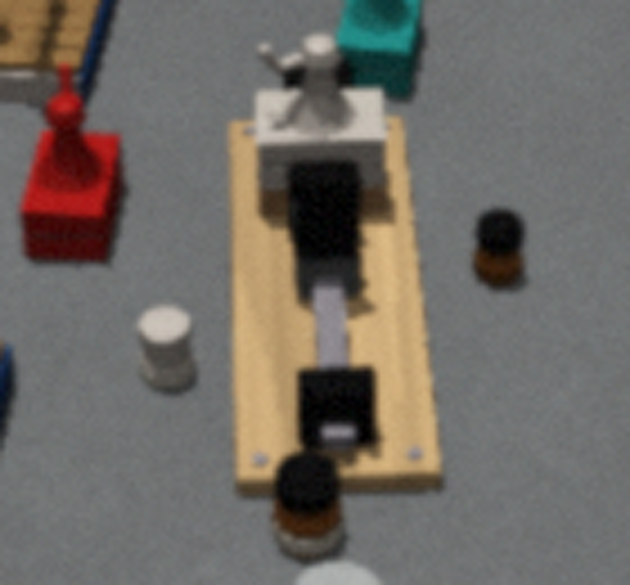

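The crops confirm it: white casting in the clamp, ribbed grey paddle at top-crop (440,200), upright at (388,203), stop at (187,233). A jar stands beyond the stop. Now to find the board corners by triangulation.

Run:
```python
from h import *
T,S=load('top0'),load('side0')
f=lambda p:(190+(p[0]+.5)/5.4-.5,165+(p[1]+.5)/5.4-.5)
g=lambda p:(190+(p[0]+.5)/4.5-.5,175+(p[1]+.5)/4.5-.5)
# order: left-far(+x,+y), left-near, right-near, right-far
ct=[(135,147),(153,347),(708,282),(684,84)]
cs=[(238,481),(441,473),(402,118),(231,120)]
C=[]
for a,b in zip(ct,cs):
    P,e=tri(T,f(a),S,g(b)); Q=plane(T,*f(a),18); C.append(Q); print(P.round(1),round(e,1),Q.round(1))
C=np.array(C)
ydir=(C[0]+C[1]-C[2]-C[3])[:2];L=np.linalg.norm(ydir)/2;ydir/=np.linalg.norm(ydir)
print('len',L,'wid',np.linalg.norm((C[0]+C[3]-C[1]-C[2])[:2])/2,'ang',np.degrees(np.arctan2(ydir[1],ydir[0])))
xd=np.array([ydir[1],-ydir[0]])
o=C.mean(0)[:2]+25*ydir
print('origin',o,'ydir',ydir,'xd',xd)
for n,p,z in[('paddle',(440,200),88),('upr front',(403,203),126),('stop',(187,233),70),('casting',(567,185),89)]:
    P=plane(T,*f(p),z)[:2]; print(n,P.round(1),'clamp xy',(P-o)@xd,(P-o)@ydir)
s=arm.read_state(); print(R.from_quat(s['tool_rot']).as_matrix().round(3))
for n,p,z in[('jarb',(298,50),45),('jarfar',(82,217),45),('jarnear',(475,396),45)]: print(n,plane(T,*f(p),z).round())
```

```text
[653.7 256.7  14.9] 0.5 [653.6 256.3  18. ]
[526.  240.   16.5] 1.8 [525.  239.8  18. ]
[ 576.5 -114.4   16.6] 0.5 [ 576.1 -114.3   18. ]
[703.4 -96.1  19.7] 0.1 [703.7 -96.2  18. ]
len 356.88313256069796 wid 129.2682267474335 ang 98.14348557330182
origin [611.05170066  96.1609676 ] ydir [-0.14165259  0.98991643] xd [0.98991643 0.14165259]
paddle [616.7  56.6] clamp xy -0.019379710707083657 -39.98547040246404
upr front [610.1  77.7] clamp xy -3.557823006848584 -18.14840069340091
stop [593.8 214.6] clamp xy -0.2653620198079586 119.65043970808208
casting [628.  -21.7] clamp xy 0.03848887046195077 -119.0773051943277
[[-0.938  0.346 -0.   ]
 [ 0.346  0.938 -0.001]
 [ 0.    -0.001 -1.   ]]
jarb [715. 151.  45.]
jarfar [605. 284.  45.]
jarnear [498.  32.  45.]
```

Request:
{"fn": "send_rows", "kwargs": {"steps": [[-15,-11,0,0],[-31,-22.5,0,0],[-31,-22.5,0,0],[-31,-22.5,0,0],[-31,-22.5,0,0],[-31,-22.5,0,0],[-31,-22.5,0,0],[-31,-22.5,0,0],[-31,-22.5,0,0],[-31,-22.5,0,0],[-31,-22.5,0,0],[-31,-22.5,0,0],[-31,-22.5,0,0],[-31,-22.5,0,0],[-31,-22.5,0,0],[-31,-22.5,0,0],[-31,-22.5,0,0],[-31,-22.5,0,0],[-17,-14,0,0],[0,0,0,0]], "claw": 0, "force": 60}}

```text
clock: 2.15
tool_pos: [617.5, 54.9, 230.7]
tool_rot: [0.177, 0.984, -0.0, -0.0]
ft_force: [0.6, 0.7, 0.2]
gripper_width: -0.1
finger_force: 0.0
```

Request:
{"fn": "send_rows", "kwargs": {"steps": [[0,0,0,0.95],[0,0,0,0.95],[0,0,0,0.95],[0,0,0,0.95],[0,0,0,0.95],[0,0,0,0.95],[0,0,0,0.95],[0,0,0,0.95],[0,0,0,0.95],[0,0,0,0.95],[0,0,0,0.95],[0,0,0,0.95],[0,0,0,0.95],[0,0,0,0]]}}

```text
clock: 3.55
tool_pos: [616.4, 58.1, 231.3]
tool_rot: [0.656, 0.755, -0.0, -0.0]
ft_force: [0.2, 0.9, -0.2]
gripper_width: 0.1
finger_force: 0.0
```

Run:
```python
from h import *
d=snap('wrist','w1'); s=arm.read_state(); M=R.from_quat(s['tool_rot']).as_matrix()
print(s['clock'],s['tool_pos'],M.round(3),s['ft_force'],s['gripper_width'],d['xyz'],s['q'])
o=np.array([611.05,96.16]);yd=np.array([-.1417,.9899]);xd=np.array([.9899,.1417])
for n,x,y,z in[('pad',0,-40,88),('uprtopmid',0,-16,126),('padc',20,-61,88),('padc',-20,-61,88)]:
    print(n,proj(d,[*(o+x*xd+y*yd),z]).round(1))
cv2.imwrite('pics/w1b.png',cv2.resize(d['img'],None,fx=1.4,fy=1.4))
```

```text
3.6 [616.47250927  58.11474576 231.40472473] [[-0.142  0.99   0.   ]
 [ 0.99   0.142  0.   ]
 [ 0.     0.    -1.   ]] [-0.46315657  0.20447383  0.40221741] -0.268423626807349 [607.06652742 131.22029598 372.84547415] [ 5.27745199e-02 -4.98532111e-03  1.56738631e+00  5.14158356e-05
  1.57915712e+00 -8.95412584e-02]
pad [280.5 200. ]
uprtopmid [280.2 180. ]
padc [305.4 225.1]
padc [255.8 225.3]
```

View pics/w1b.png

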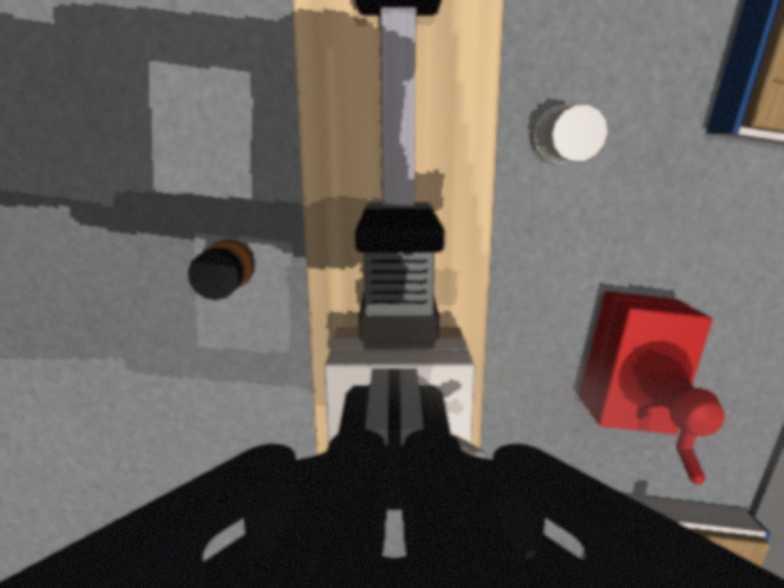

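The wrist view shows the paddle at (399,282) in the enlargement, i.e. (285,201) in the image. It was predicted at (280.5,200), so the height and y agree and it lies about 3 mm to +x. The upright is above it at row 228 and the jaw head below at row 328. Next I'll shift slightly and descend to about 95 mm.

Request:
{"fn": "send_rows", "kwargs": {"steps": [[2.5,1,10,0],[2.5,1,20,0],[0,0,25,0],[0,0,25,0],[0,0,25,0],[0,0,18,0],[0,0,9,0],[0,0,4,0],[0,0,0,0],[0,0,0,0]]}}

```text
clock: 4.6
tool_pos: [618.8, 63.2, 96.4]
tool_rot: [0.656, 0.755, 0.001, 0.0]
ft_force: [0.2, -0.6, -0.0]
gripper_width: 0.1
finger_force: 0.0
```

Request:
{"fn": "send_rows", "kwargs": {"steps": [[0,0,2,0],[0,0,2,0],[0,0,2,0],[0,0,1,0],[0,0,0,0],[0,0,0,0]]}}

```text
clock: 5.2
tool_pos: [618.3, 63.1, 88.3]
tool_rot: [0.656, 0.755, 0.0, 0.0]
ft_force: [-0.7, -0.6, -0.6]
gripper_width: 0.3
finger_force: 0.0
```

Request:
{"fn": "send_rows", "kwargs": {"steps": [[0,0,1,0],[0,0,1,0],[0,0,1,0],[0,0,0,0],[0,0,0,0]]}}

```text
clock: 5.7
tool_pos: [618.4, 63.1, 85.6]
tool_rot: [0.656, 0.755, 0.0, 0.0]
ft_force: [-0.9, -0.5, 4.9]
gripper_width: -0.1
finger_force: 2.2
```

Run:
```python
from h import *
d=snap('wrist','w2'); s=arm.read_state(); print(s['tool_pos'],s['ft_force'])
cv2.imwrite('pics/w2b.png',cv2.resize(d['img'][60:380,140:420],None,fx=1.8,fy=1.8))
```

```text
[618.4165507   63.10168839  85.56736775] [-0.54135259  0.71900437  4.55941818]
```

View pics/w2b.png

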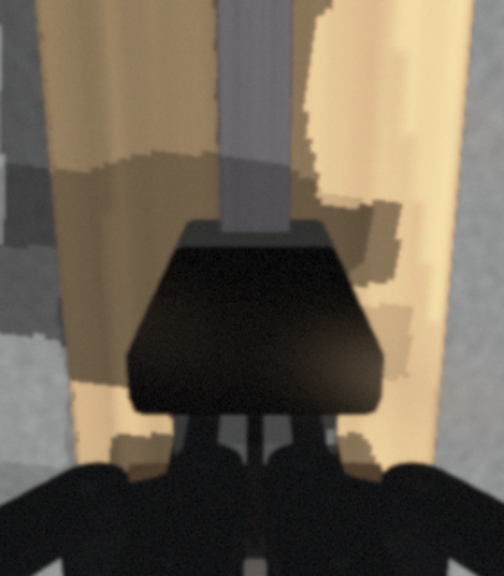

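The view shows the fingers centred across the upright (x=255 of 128–383) on the paddle side, and the force says they are on the paddle. Next I'll press to z of about 80.5.

Request:
{"fn": "send_rows", "kwargs": {"steps": [[0,0,1,0],[0,0,1,0],[0,0,1,0],[0,0,1,0],[0,0,0.5,0],[0,0,0,0],[0,0,0,0]]}}

```text
clock: 6.45
tool_pos: [618.4, 63.1, 80.9]
tool_rot: [0.656, 0.755, 0.0, 0.0]
ft_force: [1.2, -0.8, 4.4]
gripper_width: -0.3
finger_force: 2.3
```

Request:
{"fn": "send_rows", "kwargs": {"steps": [[0,0,0.6,0],[0,0,0,0],[0,0,0,0],[1,0,0,0],[1,0,0,0],[1,0,0,0],[1,0,0,0],[1,0,0,0],[1,0,0,0],[1,0,0,0],[1,0,0,0],[0,0,0,0]]}}

```text
clock: 7.65
tool_pos: [617.2, 70.8, 80.3]
tool_rot: [0.656, 0.755, -0.0, 0.0]
ft_force: [0.1, -2.9, 5.0]
gripper_width: 0.1
finger_force: 2.6
```

Request:
{"fn": "send_rows", "kwargs": {"steps": [[1.5,0,0,0],[1.5,0,0,0],[1.5,0,0,0],[1.5,0,0,0],[1.5,0,0,0],[1.5,0,0,0],[1.5,0,0,0],[1.5,0,0,0]]}}

```text
clock: 8.45
tool_pos: [615.5, 82.6, 80.2]
tool_rot: [0.656, 0.755, -0.0, 0.0]
ft_force: [1.1, -4.3, 3.9]
gripper_width: -0.1
finger_force: 2.6
```

Jaw free at about 4 N and already past the play.

Request:
{"fn": "send_rows", "kwargs": {"steps": [[3,0,0,0],[5,0,0,0],[5,0,0,0],[5,0,0,0],[5,0,0,0],[5,0,0,0],[5,0,0,0],[5,0,0,0],[5,0,0,0],[5,0,0,0],[5,0,0,0],[5,0,0,0],[5,0,0,0],[5,0,0,0],[5,0,0,0],[5,0,0,0],[3,0,0,0],[2,0,0,0],[0,0,0,0]]}}

```text
clock: 10.35
tool_pos: [603.7, 165.1, 80.2]
tool_rot: [0.656, 0.755, -0.0, 0.0]
ft_force: [-0.4, -1.4, 5.9]
gripper_width: -0.2
finger_force: 2.6
```

Request:
{"fn": "send_rows", "kwargs": {"steps": [[1.5,0,0,0],[1.5,0,0,0],[1.5,0,0,0],[1.5,0,0,0],[1,0,0,0],[0,0,0,0]]}}

```text
clock: 10.95
tool_pos: [602.8, 171.8, 80.2]
tool_rot: [0.656, 0.755, -0.0, 0.0]
ft_force: [-1.0, -3.3, 5.0]
gripper_width: 0.1
finger_force: 2.6
```

Request:
{"fn": "send_rows", "kwargs": {"steps": [[1,0,0,0],[1,0,0,0],[1,0,0,0],[1,0,0,0],[0,0,0,0]]}}

```text
clock: 11.45
tool_pos: [602.5, 174.1, 80.2]
tool_rot: [0.656, 0.755, -0.001, 0.001]
ft_force: [1.3, -17.0, 6.2]
gripper_width: 0.0
finger_force: 2.5
```

Request:
{"fn": "send_rows", "kwargs": {"steps": [[1,0,0,0],[1,0,0,0],[0,0,0,0]]}}

```text
clock: 11.75
tool_pos: [602.5, 174.3, 80.1]
tool_rot: [0.656, 0.754, -0.002, 0.002]
ft_force: [1.6, -32.5, 7.7]
gripper_width: 0.3
finger_force: 2.5
```

End stop reached. I'll unload, then lift straight up.

Request:
{"fn": "send_rows", "kwargs": {"steps": [[-2,0,0,0],[-2,0,0,0],[-1,0,0,0],[0,0,0,0],[0,0,-3,0],[0,0,-5,0],[0,0,-10,0],[0,0,-20,0],[0,0,-25,0],[0,0,-25,0],[0,0,-25,0],[0,0,-20,0],[0,0,-10,0],[-30,0,0,0],[-30,0,0,0],[-20,0,0,0],[0,0,0,0]]}}

```text
clock: 13.45
tool_pos: [614.0, 91.7, 222.8]
tool_rot: [0.657, 0.754, -0.001, -0.0]
ft_force: [-1.3, 0.9, -0.2]
gripper_width: 0.1
finger_force: 0.0
```

Run:
```python
from h import *
d=snap('wrist','w3');t=snap('side','s3'); s=arm.read_state(); print(s['clock'],s['tool_pos'],s['ft_force'])
a=cv2.resize(d['img'],(560,420)); b=cv2.resize(t['img'][170:310,190:330],(420,420))
cv2.imwrite('pics/w3b.png',cv2.resize(np.hstack([a,b]),(798,342)))
```

```text
13.55 [613.76812389  93.68986959 222.83731344] [-0.54648601 -0.57316403  0.65128422]
```

View pics/w3b.png

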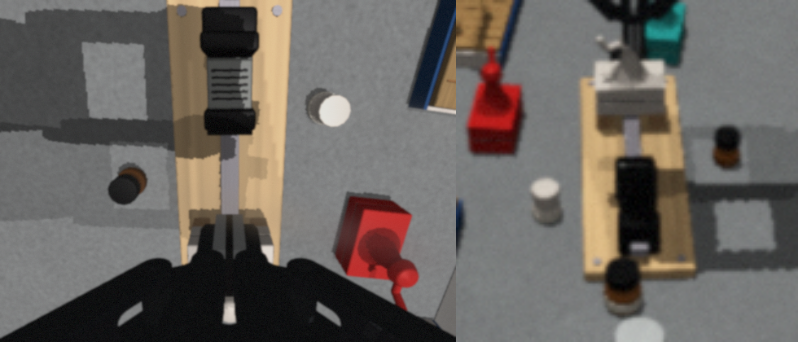

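The jaw's upright sits against the end stop (wrist view, around (229,30)). The casting still stands in place at (630,85), the jars are unmoved and the hand is clear.

```bash
python3 -c "
from bench import arm
print(arm.hand_in())"
```

```text
the job is handed in; nothing more can be done
None
```

I pressed the release paddle and pushed the jaw back to the end stop, then took the hand clear. The last pictures show the casting still standing and the jars near the clamp where they were. The job is handed in at about 13.6 s; no verdict came back.

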